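# Open the double-latched notions case

### The job

Open the grey metal notions case on the tailor's table: slide back the bolt at its right-hand side, raise the lid a little until its hidden safety catch stops it, reach in under the raised front edge, find the catch's push-pad by feel and push it inwards to free the lid, then swing the lid wide open and leave it standing open. Be gentle throughout: do not haul the lid against bolt or catch, do not ram the catch, do not slam the lid, and leave the shears, tin and thread cones where they are.

Things in the scene. Friction and masses are not known exactly. Their poses are not given: they have to be found in the camera images.
- case: Fixed grey steel case, 186 (x) x 300 (y) x 105 mm to the rim; origin at the centre of its underside, z up, front faces its own -x (to the robot). Its 8 mm lid (top at z 113) turns on a hinge at the rear edge, x +93, z 105. All mm below in this case's frame. The bolt sits on a bracket, x -60 to -10, y -150 to -228, top z 105.
- gap (a point): Middle of the floor of the wide notch in the top of the front wall, on its outer face: x -93, y 0, z 73. The notch spans y -84 to +84 in the 6 mm wall and is covered by the lid's front skirt while shut. At the lid's stop it is open from z 73 up to the skirt's edge (about z 155): closed fingers tilted some 30 to 40 degrees from straight down reach in under the skirt.
- notch_back (a point): Nominal middle of the rigid steel plate behind the notch: front face at x -83 +-2, here y 0, z 90. On it, proud by 6 mm, stands the catch's push-pad: 18 mm wide, z 75 to 101 (+-3), centre anywhere from y -40 to +40. That place is not measured: feel for it, lightly (under 15 N). Rigid sideways; the plate is cut away 21 mm either side of the pad's centre, so fingertips can follow the pad in.
- skirt (a point): Middle of the lower edge of the lid's front skirt (outer face, 4 mm thick, hangs 30 mm below the rim when shut: x -99, y 0, z 75). It turns with the lid; at the stop it is about 80 mm higher, at x -95.
- lid (a joint): Lid angle, rad: 0 shut, grows as the front edge rises, 1.3 the end. Stiff hinge: the lid (about 0.5 kg) stays where it is left; raising it by the handle takes about 7 to 12 N. With the bolt drawn it comes up to a firm stop on the catch, somewhere from 0.38 to 0.46, felt as a rise in force: do not load bolt or catch by more than 20 N. Wide open: beyond 0.95, no need to reach the end.
- handle (a point): Centre of the lid's pull: a steel bar 10 mm thick, 90 mm long along the case's y, on a post at each end, axis 30 mm above the lid's top. Shut: x -37, y 0, z 143, i.e. 130 mm before and 38 mm above the hinge axis. Moves with the lid; pinched across from above, the bar may turn between the fingers.
- bolt (a joint): Slide of the bolt in m: shot at 0 to 0.003, its flat tongue then lies 15 to 18 mm over the lid's right-hand edge; grows to 0.030, a stop, as it slides to the case's -y. Clear of the lid from 0.019; draw it to 0.022 or more. Friction about 3 N, stays where left.
- bolt_knob (a point): Grip point of the bolt's upright round steel knob, 14 mm in diameter, 30 mm tall, standing beside the lid on the right; this point is 6 mm below the knob's top. Bolt shot: case x -35, y -178, z 137.5 mm. Under the knob a flat 6 mm bar, top at z 119.5.
- catch (a joint): Travel of the catch's push-pad, m: 0 engaged, grows as it is pushed in along the case's +x, hard end stop at 0.022. The lid is freed somewhere from 0.012 to 0.0175 of travel; 0.0185 is always enough. Friction about 4 N, more while the lid is pulled up against it; it stays where it is left.
- thread_cone_a: White thread cone, base 60 mm, 117 mm tall, loose; origin at the centre of its base. A bystander.
- thread_cone_b: Grey thread cone, base 60 mm, 117 mm tall, loose; origin at the centre of its base. A bystander.
- chalk_tin: Round chalk tin, 64 mm in diameter, 60 mm tall, loose; origin at the centre of its base. A bystander.
- shears: Tailor's shears, 240 mm long, 84 mm wide, lying flat, loose; origin near the pivot, blades along its x. A bystander.

How it is judged:
On the way, in this order (a step that is already met when the one before it is completed fails the run):
1. the bolt is drawn while the lid is still shut (value of joint bolt above 0.018 m and value of joint lid below 0.1 rad), for 0.2 s.
2. the lid is raised near to the safety catch, which is still engaged (value of joint lid between 0.25 and 0.5 rad and value of joint catch below 0.005 m), for 0.2 s.
3. the hidden catch is pushed in with the lid still only raised a little (value of joint catch above 0.011 m and value of joint lid below 0.6 rad), for 0.2 s.
At the end, for the whole second after the job is handed in: The lid stands still, open beyond 0.95 rad (about 54 degrees); the bolt is drawn (more than 18 mm) and the catch pushed in (more than 11 mm) (value of joint lid above 0.95 rad and velocity of joint lid between -0.05 and 0.05 rad/s and value of joint bolt above 0.018 m and value of joint catch above 0.011 m); the robot touches nothing.
It fails at once if the lid is hauled against the catch with more than 25 N (contact force between lid_bar and catch_nose above 25 N).
It fails at once if the lid is hauled against the bolt with more than 25 N (contact force between lid_edge and bolt_tongue above 25 N).
It fails at once if the catch or its plate is rammed with more than 20 N (contact force between any of the fingers, the arm and catch_plate above 20 N).
It fails at once if the lid is slammed (faster than 2.5 rad/s) (velocity of joint lid above 2.5 rad/s or velocity of joint lid below -2.5 rad/s).
It fails at once if a bystander is shifted by more than 20 mm (distance of any of thread_cone_a, thread_cone_b, chalk_tin, shears from where it was at the start of the episode above 0.02 m).
It also fails if it takes over 72 s, if anything falls off the work surface, if the arm or the gripper's body presses on something with over 40 N, if the wrist force passes 120 N, or if a joint passes its speed limit or range.

### The arm

A 6-joint arm with a two-finger parallel gripper is mounted at the origin on the work surface. World frame = base frame: x ahead of the robot, y to its left, z up, the work surface at z = 0. Lengths are in m, angles in rad, forces in N, time in s.
With the tool pointing down it reaches from about 0.25 to 0.725 m from the base axis. Payload 4 kg.
Tool frame: the origin (TCP) lies between the finger pads; the fingertips stand 8 mm ahead of it and the grasp point (between the pads) lies 11 mm behind it; z points along the fingers, y is the line along which they close (so a half turn about z gives the same grasp; the last joint's range is limited). The gripper opens to 85 mm and grips with 20 to 120 N. Pads are 22 mm wide; open, the fingers measure 114 mm over their backs; the gripper's body (76 mm by 85 mm) begins 54 mm behind the grasp point. The pads swing forward as they close: fully open they stand 13 mm farther back than shut.
Start: joints at [0, 0.241, 0.005, 1.335, 0, 1.571], TCP at [0.5, -0, 0.239] pointing down, gripper open.
Joint ranges: [-2.72, 2.72], [-1.05, 1.87], [-1.09, 1.28], [-1.99, 2.15], [-1.42, 1.44], [-3.14, 3.14]. Speed limits (rad/s): [2.79, 2.79, 3.14, 3.14, 3.14, 3.14].

### API

Orientations are given as a unit quaternion [x, y, z, w].
In Python, from bench import * gives the robot as it stands. The module is installed in compiled form; this text tells all that it offers.
- The arm moves only by the tool arm_command, never from a script. Its argument "increments" is a list of rows, each a list of 5 numbers: the opening in per cent of the stroke, from 0 (shut) to 100 (fully open), then the shift along the world's x, y, z in m, then the turn about the world's z in rad. A call has 1 to 20 rows; each row shifts and turns the commanded pose from where the row before left it; what a row does not reach is not made up. A row lasts 1/8 s, in which the tool goes at most 62.5 mm and 10.7 degrees, less where a joint would pass 70% of its speed; a pose out of reach is approached as far as the arm can. A call with a gripper value outside its range is refused whole. The fingers move at their own pace and stop on an object; "squeeze" is the grip in N (left out, the last holds). Time passes only in rows, so rows that do not move let the fingers close. It gives the time, the measured TCP pose, the force, the opening and the grip force at its end, in the units of the state.
- state(): the state, without advancing time (a new reading comes with each control period).
- get_image(name): name is "scene" or "side" or "wrist"; returns a dict with "pixels" (480x640x3 uint8, red, green, blue), "depth" (480x640 float32, m along the optical axis (not along the pixel's ray), 0 where there is no reading), "K" (3x3 intrinsics, pixels), "distortion" ([k1, k2, p1, p2, k3] as OpenCV has them; the pictures are not rectified), "R" (3x3) and "t" (3): a world point X has camera coordinates R X + t. Camera axes: x right, y down, z forward; pixel columns grow to the right and rows downward; lengths in m; the calibration is good to about 2 mm. A picture is of the moment at which its call begins.
- sign_off(): hands the job in; it is judged then, once.
Trained networks look in a picture, given as the dict that the camera call returned (one of the last four; its "shot" number tells which), for a name from the list of things; names that differ only in an ending like _2 or _b are one class to them, and where a whole thing is asked for, a point or a joint stands for the part that bears it (a point fixed in the world has none). Each returns a list of dicts, best first, with "conf" (0 to 1); they miss things now and then, are a little off and sometimes report something else, mostly with a low value. They report only what shows in the picture. A call takes as long as a camera call.
- outline_of(query, picture): "pixels" (480x640 bool, what is visible of it).
- landmark_of(query, picture): "position" ([x, y, z] in m, in the coordinates of the camera as it stood for that picture, good to about 4 mm: a listed point, or the origin of a listed thing).
The state is a dict: "time": time; "joint_positions": joint angles; "qvel": joint speeds; "joint_efforts": joint torques, N m; "position": TCP position; "tcp_rot": TCP orientation; "wrist_force": force on the tool from outside, world axes, zero at the start; "torque": the same for the moment, N m; "finger_gap": finger opening in m; "gripper_force": force on a finger pad.
Only numpy, scipy, OpenCV 4.12 (cv2) and the standard library are available. Lean on these libraries where they do the work, as an engineer would, in place of code of your own. Each camera call takes 0.05 s, during which the arm holds its last target. There are 200 camera calls.

## Working session

There is one attempt and no reset: what is moved stays moved. The work goes in short steps, Python scripts to look and compute and a tool call to move; the robot and the scene stay as the last step left them, time stands still between calls to the robot, and variables do not carry over. Pictures are saved under pics/ and viewed, at most 10 in all, crops included, and the job is handed in when it is done.

Besides the shell and the picture viewer there is one more tool, called after "Request:" as a command line: name --pt "numbers of a row" for each row, then --argument value for the rest. arm_command: Moves the arm, as the interface text tells. Its arguments: {"type":"object","properties":{"increments":{"type":"array"},"squeeze":{"type":"number"}},"required":["increments"]}

```bash
mkdir -p pics; cat > h.py <<'E'
from bench import *
import numpy as np, cv2, json
from scipy.spatial.transform import Rotation as Ro
def world(p,pic): return pic["R"].T@(np.array(p)-pic["t"])
def save(pic,n): cv2.imwrite(f"pics/{n}.png",pic["pixels"][:,:,::-1])
E
python3 - <<'E'
from h import *
np.set_printoptions(precision=4,suppress=True)
s=state(); print({k:np.round(v,4) for k,v in s.items()})
a=[]
for c in ("scene","side"):
    p=get_image(c); save(p,c+"0"); a.append(p["pixels"])
    print(c,"cam at",-p["R"].T@p["t"])
    for q in ["case","gap","notch_back","skirt","handle","bolt_knob","thread_cone_a","chalk_tin","shears"]:
        for d in landmark_of(q,p)[:2]: print(q,round(d["conf"],2),world(d["position"],p))
im=np.hstack(a)[:,:,::-1]
cv2.imwrite("pics/both.png",cv2.resize(np.vstack(a)[:,:,::-1],(400,600)) )
E
```

```text
{'time': np.float64(0.0), 'joint_positions': array([-0.    ,  0.2414,  0.0037,  1.3352,  0.    ,  1.5708]), 'qvel': array([ 0.0016,  0.    , -0.0003,  0.0002, -0.0009, -0.0023]), 'joint_efforts': array([  0.0006, -37.2316,  25.2407,   0.0168,   0.    ,   0.    ]), 'position': array([ 0.4994, -0.    ,  0.2384]), 'tcp_rot': array([ 0.7071,  0.7071, -0.0008, -0.0008]), 'wrist_force': array([ 0.3962, -0.8229,  1.1367]), 'torque': array([ 0.0191, -0.0325,  0.0355]), 'gripper_force': np.float64(0.0), 'finger_gap': np.float64(0.0851)}
scene cam at [ 0.9297 -0.5547  1.213 ]
case 0.7 [0.5707 0.0198 0.001 ]
gap 0.92 [0.4791 0.0266 0.0752]
notch_back 0.69 [0.4868 0.0289 0.0896]
notch_back 0.26 [ 0.5837 -0.3958 -0.0011]
skirt 0.85 [0.4772 0.0265 0.0759]
bolt_knob 0.63 [ 0.5176 -0.1613  0.1378]
thread_cone_a 0.82 [ 0.6279  0.4088 -0.0024]
thread_cone_a 0.65 [0.4842 0.3413 0.0035]
chalk_tin 0.75 [ 0.4079 -0.3182 -0.0019]
shears 0.91 [ 0.583  -0.3943 -0.0034]
shears 0.65 [0.483  0.3389 0.0033]
side cam at [0.231  0.8274 1.1897]
case 0.72 [ 0.5698  0.0151 -0.0015]
gap 0.75 [0.4851 0.028  0.0663]
notch_back 0.92 [0.4935 0.0263 0.0893]
skirt 0.88 [0.4735 0.0272 0.073 ]
skirt 0.28 [0.4821 0.0257 0.0678]
handle 0.66 [0.5318 0.0215 0.1447]
bolt_knob 0.74 [0.4849 0.3385 0.0008]
bolt_knob 0.48 [ 0.5158 -0.16    0.1367]
thread_cone_a 0.84 [ 0.4849  0.3388 -0.0011]
thread_cone_a 0.73 [ 0.6251  0.407  -0.0042]
shears 0.81 [ 0.5863 -0.3987 -0.0048]
```

View pics/scene0.png

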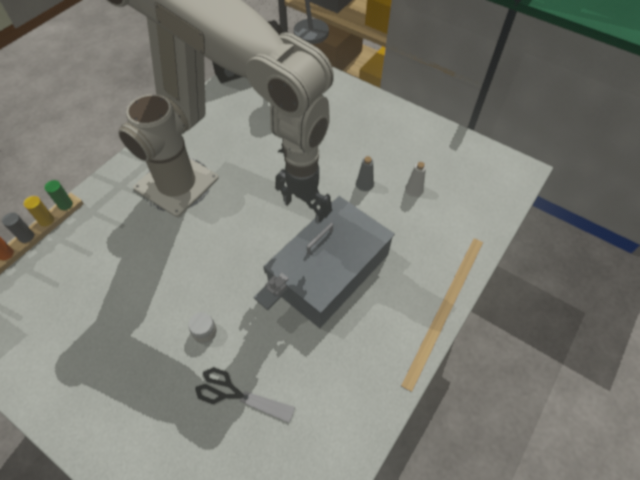

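View pics/side0.png

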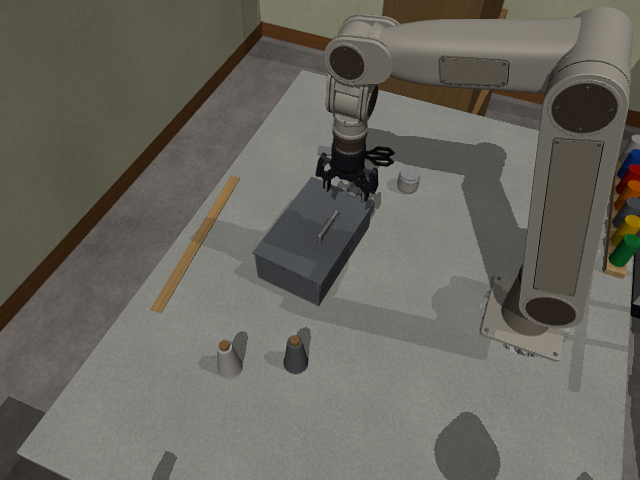

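Request:
arm_command --pt "0 0.05 0 0.05 0" --pt "0 0.05 0 0.05 0" --pt "0 0.05 0 0.05 0" --pt "0 0.05 0 0 0" --pt "0 0.05 0 0 0" --pt "0 0.05 0 0 0" --pt "0 0.05 0 0 0" --pt "0 0.05 0 0 0" --pt "0 0 0 0 0" --pt "0 0 0 0 0" --squeeze 40

```text
time: 2.25
position: [0.7861, -0.0, 0.3062]
tcp_rot: [0.706, 0.706, 0.036, 0.036]
wrist_force: [-0.2, -0.7, -0.1]
finger_gap: -0.0003
gripper_force: 0.0
```

```bash
cat > st.py <<'E'
from h import *
np.set_printoptions(precision=4,suppress=True)
s=state(); 
print(s["time"],s["joint_positions"],s["position"],"axis",Ro.from_quat(s["tcp_rot"]).as_matrix()[:,2],"y",Ro.from_quat(s["tcp_rot"]).as_matrix()[:,1],s["wrist_force"],s["finger_gap"],s["gripper_force"])
E
python3 st.py
```

```text
2.25 [-0.      0.8961  1.2752  1.8483 -0.      1.5708] [ 0.7861 -0.      0.3062] axis [ 0.1014 -0.     -0.9948] y [0.9948 0.     0.1014] [-0.1763 -0.7186 -0.1313] -0.0002592623175400981 0.0
```

Request:
arm_command --pt "0 0.06 0 0 0" --pt "0 0.06 0 0 0" --pt "0 0.06 0 0 0" --pt "0 0 0 0 0"

```text
time: 2.75
position: [0.8664, -0.0, 0.2493]
tcp_rot: [0.703, 0.703, 0.076, 0.076]
wrist_force: [-0.1, 0.1, 0.4]
finger_gap: -0.0001
gripper_force: 0.0
```

```bash
python3 st.py
```

```text
2.75 [-0.      0.9789  1.2732  1.65    0.      1.5708] [ 0.8664 -0.      0.2493] axis [ 0.2134  0.     -0.977 ] y [ 0.977  -0.      0.2134] [-0.0636  0.1047  0.4229] -5.724422528706832e-05 0.0
```

Request:
arm_command --pt "0 -0.06 0 0 0" --pt "0 -0.06 0 0 0" --pt "0 -0.06 0 0 0" --pt "0 0 0 0 0"

```text
time: 3.25
position: [0.7211, 0.0, 0.2529]
tcp_rot: [0.703, 0.703, 0.072, 0.072]
wrist_force: [0.3, 0.3, -0.7]
finger_gap: -0.0
gripper_force: 0.0
```

```bash
python3 st.py
```

```text
3.25 [ 0.      0.5305  0.4468  1.2821 -0.      1.5708] [0.7211 0.     0.2529] axis [ 0.2036 -0.     -0.9791] y [0.9791 0.     0.2036] [ 0.288   0.2887 -0.6846] -2.7559551229558894e-06 0.0
```

Request:
arm_command --pt "0 -0.06 0 0.02 0" --pt "0 -0.06 0 0.02 0" --pt "0 -0.06 0 0.02 0" --pt "0 -0.06 0 0.02 0" --pt "0 -0.06 0 0.02 0" --pt "0 -0.06 0 0 0" --pt "0 0 0 0 0"

```text
time: 4.12
position: [0.372, -0.0, 0.3577]
tcp_rot: [0.703, 0.703, 0.08, 0.08]
wrist_force: [0.8, -0.6, 0.9]
finger_gap: -0.0003
gripper_force: 0.0
```

```bash
python3 st.py; cat > loc.py <<'E'
from h import *
from scipy.optimize import least_squares
np.set_printoptions(precision=4,suppress=True)
M={"case":(0,0,0),"gap":(-93,0,73),"notch_back":(-83,0,90),"skirt":(-99,0,75),"handle":(-37,0,143),"bolt_knob":(-35,-178,137.5)}
obs=[]
for c in ("scene","side","wrist"):
    p=get_image(c); save(p,c+"1")
    for q in M:
        for d in landmark_of(q,p)[:1]:
            w=world(d["position"],p); print(c,q,round(d["conf"],2),w)
            if d["conf"]>.3: obs.append((np.array(M[q])/1e3,w))
    # lid top plane from depth
    K,D=p["K"],p["distortion"]; v,u=np.mgrid[0:480,0:640]; z=p["depth"]; m=z>0
    n=cv2.undistortPoints(np.stack([u[m],v[m]],1).astype(float)[:,None],K,np.array(D))[:,0]
    X=(np.c_[n,np.ones(len(n))]*z[m][:,None]-p["t"])@p["R"]
    k=(abs(X[:,2]-.113)<.006)&(abs(X[:,0]-.57)<.16)&(abs(X[:,1]-.02)<.2); mask=np.zeros((480,640),np.uint8); mask[m]=k
    mask=cv2.morphologyEx(mask,cv2.MORPH_OPEN,np.ones((5,5)))
    k=mask[m]>0; P=X[k]
    if len(P)>200: print(c,"lid",len(P),np.median(P[:,2]),cv2.minAreaRect((P[:,:2]*1000).astype(np.float32)))
def f(a,full=False):
    R=Ro.from_euler("z",a[2]).as_matrix(); return np.concatenate([(R@m)[:2]+a[:2]-w[:2] for m,w in obs])
r=least_squares(f,[.57,.018,-.1],loss="soft_l1",f_scale=.004); print(r.x,r.fun.reshape(-1,2))
E
python3 loc.py
```

```text
4.125 [-0.     -0.22   -0.1831  1.3821 -0.      1.5708] [ 0.372  -0.      0.3577] axis [ 0.2237 -0.     -0.9747] y [ 0.9747 -0.      0.2237] [ 0.7827 -0.6128  0.8766] -0.000290924252661001 0.0
scene case 0.79 [ 0.571   0.0198 -0.0008]
scene gap 0.57 [0.4782 0.0276 0.0763]
scene notch_back 0.88 [0.4846 0.0291 0.0904]
scene skirt 0.66 [0.4782 0.0286 0.0767]
scene handle 0.88 [0.5305 0.0226 0.1432]
scene bolt_knob 0.74 [ 0.5151 -0.1618  0.1401]
scene lid 7090 0.1125532167852687 ((570.791015625, 16.031356811523438), (310.1908874511719, 198.29539489746094), 83.78865051269531)
side case 0.76 [ 0.5678  0.0133 -0.    ]
side notch_back 0.83 [0.4917 0.0239 0.0898]
side skirt 0.95 [0.477  0.0317 0.0753]
side handle 0.77 [0.5347 0.0188 0.1412]
side bolt_knob 0.63 [ 0.5202 -0.1582  0.1375]
side lid 6376 0.11252399797149014 ((570.3818359375, 13.875595092773438), (312.6549072265625, 198.25840759277344), 83.91928100585938)
wrist case 0.92 [0.5692 0.0207 0.0028]
wrist gap 0.56 [0.4777 0.0316 0.0735]
wrist notch_back 0.98 [0.4868 0.0272 0.0875]
wrist skirt 0.96 [0.4708 0.0332 0.0735]
wrist handle 0.84 [0.5309 0.0237 0.1374]
wrist bolt_knob 0.98 [ 0.5198 -0.1592  0.1357]
wrist lid 42846 0.11243679691333726 ((568.480224609375, 2.914398193359375), (336.8854675292969, 198.0188751220703), 84.01543426513672)
[ 0.5705  0.0183 -0.1024] [[-0.0005 -0.0016]
 [-0.0002  0.0002]
 [ 0.0033 -0.0024]
 [-0.0062 -0.0002]
 [ 0.0032 -0.0006]
 [ 0.0024  0.0065]
 [ 0.0026  0.005 ]
 [-0.0038  0.0029]
 [-0.005  -0.0033]
 [-0.001   0.0033]
 [-0.0027  0.003 ]
 [ 0.0013 -0.0024]
 [ 0.0003 -0.0038]
 [ 0.0011 -0.0005]
 [ 0.0012 -0.0048]
 [ 0.0027 -0.0016]
 [-0.0024  0.0039]]
```

Request:
arm_command --pt "0 0.03 -0.025 -0.033 -0.021" --pt "0 0.03 -0.025 -0.033 -0.021" --pt "0 0.03 -0.025 -0.033 -0.021" --pt "0 0.03 -0.025 -0.033 -0.021" --pt "0 0.03 -0.025 -0.033 -0.021" --pt "0 0 0 0 0"

```text
time: 5.92
position: [0.524, -0.1259, 0.1847]
tcp_rot: [0.74, 0.665, 0.071, 0.078]
wrist_force: [0.1, 0.9, -0.0]
finger_gap: 0.0001
gripper_force: 0.0
```

```bash
python3 st.py
```

```text
5.925 [-0.2531  0.1948 -0.224   0.9426  0.0314  1.4281] [ 0.524  -0.1259  0.1847] axis [ 0.209  -0.0216 -0.9777] y [ 0.9721 -0.1046  0.2101] [ 0.106   0.8822 -0.0371] 6.903092800900748e-05 0.0
```

Request:
arm_command --pt "0 -0.002 0 -0.024 0" --pt "0 -0.002 0 -0.023 0" --pt "0 0 0 0 0" --pt "0 -0.001 -0.005 0 0" --pt "0 0 -0.005 0 0" --pt "0 -0.001 -0.005 0 0" --pt "0 0 -0.005 0 0" --pt "0 0 0 0 0"

```text
time: 6.92
position: [0.5189, -0.1453, 0.1421]
tcp_rot: [0.739, 0.665, 0.073, 0.081]
wrist_force: [-0.3, 0.7, 1.0]
finger_gap: 0.0001
gripper_force: 0.7
```

Request:
arm_command --pt "0 0 0 -0.005 0" --pt "0 -0.001 -0.005 0 0" --pt "0 0 -0.005 0 0" --pt "0 -0.001 -0.005 0 0" --pt "0 0 0 0 0"

```text
time: 7.55
position: [0.5163, -0.1606, 0.1365]
tcp_rot: [0.739, 0.665, 0.072, 0.081]
wrist_force: [0.1, 1.3, -1.0]
finger_gap: 0.0002
gripper_force: 0.7
```

```bash
python3 - <<'E'
from h import *
for c in ("scene","wrist"):
    p=get_image(c)
    for d in landmark_of("bolt_knob",p)[:1]: print(c,round(d["conf"],2),world(d["position"],p))
    if c=="scene": cv2.imwrite("pics/b1.png",cv2.resize(p["pixels"][200:320,220:380,::-1],(640,480)))
E
```

```text
scene 0.42 [ 0.51335114 -0.17921002  0.13896204]
```

View pics/b1.png

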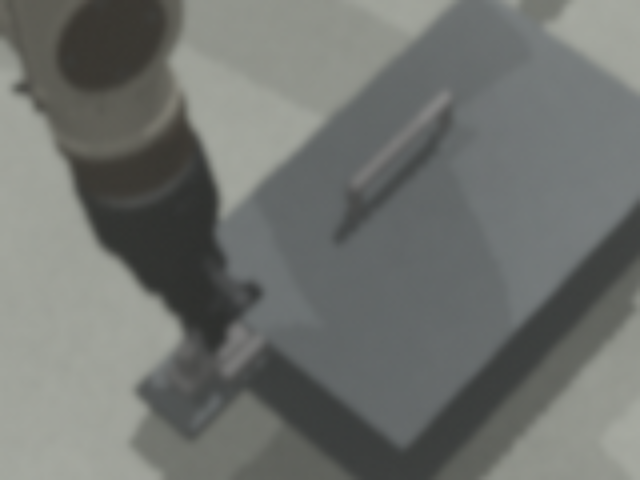

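The crop (about x4) shows the finger against the bolt's knob around (200,350), and the bolt partly drawn. It has moved about 20 mm, so I'll push a little farther.

Request:
arm_command --pt "0 -0.001 -0.004 0 0" --pt "0 0 -0.003 0 0" --pt "0 0 0 0 0" --pt "0 0 0 0 0"

```text
time: 8.25
position: [0.5158, -0.1672, 0.137]
tcp_rot: [0.739, 0.665, 0.073, 0.081]
wrist_force: [1.4, 1.1, 0.6]
finger_gap: 0.0001
gripper_force: 0.9
```

Request:
arm_command --pt "0 0 0.01 0.005 0" --pt "0 0 0.005 0.03 0" --pt "20 0 0 0.033 0" --pt "50 0.005 0.048 0 0" --pt "50 0.005 0.048 0 0" --pt "50 0.005 0.048 0 0" --pt "50 0.003 0.032 0 0" --pt "50 0 0 0 0" --pt "50 0 0 0 0"

```text
time: 9.38
position: [0.5335, 0.0237, 0.205]
tcp_rot: [0.739, 0.665, 0.073, 0.081]
wrist_force: [0.8, -0.1, -0.1]
finger_gap: 0.0426
gripper_force: 0.0
```

```bash
python3 st.py; python3 - <<'E'
from h import *
for c in ("scene","side","wrist"):
    p=get_image(c)
    for q in ("bolt_knob","handle"):
        for d in landmark_of(q,p)[:1]: print(c,q,round(d["conf"],2),world(d["position"],p))
E
```

```text
9.375 [ 0.0653  0.1659 -0.2059  0.9834 -0.0377  1.7368] [0.5335 0.0237 0.205 ] axis [ 0.2158 -0.0236 -0.9762] y [ 0.9708 -0.102   0.217 ] [ 0.8276 -0.1484 -0.061 ] 0.04262152575461717 0.0
scene bolt_knob 0.25 [0.48691053 0.02965066 0.09030725]
scene handle 0.59 [0.53031165 0.02318206 0.14465649]
side bolt_knob 0.61 [ 0.51674341 -0.18571013  0.13626538]
side handle 0.96 [0.53216222 0.02019851 0.14043115]
wrist handle 0.78 [0.53054013 0.01992414 0.14183781]
```

Request:
arm_command --pt "50 0 -0.001 -0.025 0" --pt "50 0 -0.001 -0.025 0" --pt "50 0.001 0 -0.015 0" --pt "50 0 0 -0.008 0" --pt "50 0 0 0 0" --pt "25 0 0 0 0" --pt "15 0 0 0 0" --pt "15 0 0 0 0" --squeeze 30

```text
time: 10.82
position: [0.5351, 0.022, 0.1324]
tcp_rot: [0.739, 0.665, 0.073, 0.081]
wrist_force: [0.6, 0.8, 0.3]
finger_gap: 0.0129
gripper_force: 0.2
```

```bash
python3 st.py
```

```text
10.825 [ 0.0609  0.2332 -0.3259  0.7948 -0.0358  1.7328] [0.5351 0.022  0.1324] axis [ 0.2169 -0.0226 -0.9759] y [ 0.9706 -0.1023  0.218 ] [0.5574 0.8298 0.3406] 0.012917152429157355 0.17623061779886484
```

Request:
arm_command --pt "10 0 0 0 0" --pt "5 0 0 0 0" --pt "0 0 0 0 0" --pt "0 0 0 0 0" --squeeze 30

```text
time: 11.32
position: [0.5364, 0.0219, 0.1329]
tcp_rot: [0.739, 0.665, 0.074, 0.082]
wrist_force: [5.9, -1.7, 0.4]
finger_gap: 0.0087
gripper_force: 29.2
```

```bash
python3 st.py; python3 - <<'E'
import numpy as np
for t in (0,.1,.2,.3,.34,.38,.42):
    x=-130*np.cos(t)+38*np.sin(t); z=130*np.sin(t)+38*np.cos(t); print(t,round(x+130,1),round(z-38,1))
E
```

```text
11.325 [ 0.0607  0.2335 -0.3247  0.7932 -0.0362  1.7328] [0.5364 0.0219 0.1329] axis [ 0.2193 -0.0229 -0.9754] y [ 0.97   -0.1025  0.2205] [ 5.9291 -1.6782  0.3972] 0.008728629922636495 29.23751413822174
0 0.0 0.0
0.1 4.4 12.8
0.2 10.1 25.1
0.3 17.0 36.7
0.34 20.1 41.2
0.38 23.4 45.5
0.42 26.8 49.7
```

Request:
arm_command --pt "0 0.0014 0 0.0043 0" --pt "0 0.0015 0 0.0043 0" --pt "0 0.0015 -0.0005 0.0042 0" --pt "0 0 0 0 0"

```text
time: 11.82
position: [0.5394, 0.0215, 0.1427]
tcp_rot: [0.739, 0.665, 0.073, 0.081]
wrist_force: [11.4, 0.4, -12.6]
finger_gap: 0.0087
gripper_force: 29.5
```

Request:
arm_command --pt "0 0.0018 0 0.0041 0" --pt "0 0.0019 -0.0003 0.0041 0" --pt "0 0.002 -0.0003 0.0041 0" --pt "0 0.0022 -0.0003 0.0039 0" --pt "0 0.0023 -0.0003 0.0039 0" --pt "0 0.0024 -0.0002 0.0038 0" --pt "0 0 0 0 0"

```text
time: 12.7
position: [0.549, 0.0205, 0.1644]
tcp_rot: [0.739, 0.666, 0.07, 0.078]
wrist_force: [6.6, 1.3, -13.8]
finger_gap: 0.0085
gripper_force: 29.4
```

Request:
arm_command --pt "0 0.0024 -0.0002 0.0036 0" --pt "0 0.0025 -0.0003 0.0036 0" --pt "0 0.0025 -0.0003 0.0036 0" --pt "0 0 0 0 0" --pt "0 0 0 0 0"

```text
time: 13.32
position: [0.5573, 0.0196, 0.1775]
tcp_rot: [0.739, 0.665, 0.071, 0.079]
wrist_force: [1.9, 1.8, -14.0]
finger_gap: 0.0091
gripper_force: 29.3
```

Request:
arm_command --pt "0 0.0016 -0.0001 0.0022 0" --pt "0 0 0 0 0"

```text
time: 13.58
position: [0.5603, 0.0193, 0.1815]
tcp_rot: [0.739, 0.665, 0.073, 0.081]
wrist_force: [-0.3, 2.6, -13.8]
finger_gap: 0.0084
gripper_force: 29.3
```

Request:
arm_command --pt "0 0.001 -0.0001 0.001 0" --pt "0 0 0 0 0"

```text
time: 13.82
position: [0.5611, 0.0192, 0.1825]
tcp_rot: [0.739, 0.665, 0.073, 0.081]
wrist_force: [-2.7, 2.2, -10.9]
finger_gap: 0.0089
gripper_force: 29.5
```

Request:
arm_command --pt "20 0 0 0 0" --pt "45 0 0 0 0" --pt "45 0 0 0 0" --pt "45 -0.004 0 0.02 0" --pt "45 -0.006 0 0.03 0" --pt "45 -0.006 0 0.05 0" --pt "0 -0.01 -0.02 0.06 0" --pt "0 0.02 -0.02 0.058 0" --pt "0 0.05 -0.02 0.03 0" --pt "0 0.055 -0.02 0.01 0" --pt "0 0.055 -0.01 0 0" --pt "0 0 0 0 0"

```text
time: 15.32
position: [0.7165, -0.0705, 0.4291]
tcp_rot: [0.74, 0.665, 0.07, 0.078]
wrist_force: [-0.2, -0.7, -1.4]
finger_gap: 0.0001
gripper_force: 0.0
```

```bash
python3 st.py; python3 - <<'E'
from h import *
for c in ("scene","side"):
    p=get_image(c); save(p,c+"2")
    for q in ("bolt_knob","handle","skirt","gap","notch_back"):
        for d in landmark_of(q,p)[:1]: print(c,q,round(d["conf"],2),world(d["position"],p))
E
```

```text
15.325 [-0.097   0.6204  1.0638  1.8034 -0.0025  1.5797] [ 0.7165 -0.0705  0.4291] axis [ 0.208  -0.0227 -0.9779] y [ 0.9724 -0.1036  0.2093] [-0.1878 -0.6842 -1.4308] 0.00014626181814636648 0.0
scene bolt_knob 0.64 [ 0.40864522 -0.31653059 -0.00094217]
scene handle 0.88 [0.55332802 0.02070344 0.19389472]
side bolt_knob 0.5 [ 0.51501994 -0.18751353  0.13775112]
side handle 0.7 [0.55681945 0.01877994 0.19111801]
side skirt 0.8 [0.4768608  0.02708408 0.15360808]
side gap 0.71 [0.48234244 0.02307739 0.06777331]
```

Request:
arm_command --pt "0 0.06 -0.006 0.015 0" --pt "0 0.06 -0.006 0.015 0" --pt "0 0.06 -0.006 0.015 0" --pt "0 0.06 -0.006 0.015 0" --pt "0 0.06 -0.006 0.015 0" --pt "0 0 0 0 0"

```text
time: 16.68
position: [0.8631, -0.0846, 0.3902]
tcp_rot: [0.728, 0.655, 0.136, 0.15]
wrist_force: [-1.1, 0.3, 0.0]
finger_gap: -0.0001
gripper_force: 0.0
```

```bash
python3 st.py
```

```text
16.675 [-0.0971  0.8212  1.272   1.6142 -0.0017  1.5782] [ 0.8631 -0.0846  0.3902] axis [ 0.3943 -0.0401 -0.9181] y [ 0.9131 -0.0963  0.3963] [-1.1314  0.2726  0.0164] -5.236272258748595e-05 0.0
```

Request:
arm_command --pt "0 0.055 -0.006 0.03 0" --pt "0 0.055 -0.006 0.03 0" --pt "0 0.055 -0.006 0.03 0" --pt "0 0.055 -0.006 0.03 0" --pt "0 0 0 0 0"

```text
time: 17.3
position: [0.9396, -0.0944, 0.4126]
tcp_rot: [0.71, 0.639, 0.199, 0.219]
wrist_force: [-0.2, 0.3, -1.1]
finger_gap: -0.0
gripper_force: 0.0
```

```bash
python3 st.py
```

```text
17.3 [-0.1     0.8425  1.2744  1.403  -0.0004  1.5755] [ 0.9396 -0.0944  0.4126] axis [ 0.5616 -0.0568 -0.8255] y [ 0.8209 -0.0871  0.5644] [-0.2423  0.256  -1.1212] -2.7838747426099508e-05 0.0
```

Request:
arm_command --pt "0 0.05 -0.006 0.035 0" --pt "0 0.05 -0.006 0.035 0" --pt "0 0 0 0 0"

```text
time: 17.68
position: [0.9692, -0.0992, 0.4345]
tcp_rot: [0.699, 0.629, 0.228, 0.252]
wrist_force: [-0.6, 0.4, 0.2]
finger_gap: 0.0006
gripper_force: 0.0
```

```bash
python3 st.py
```

```text
17.675 [-0.1023  0.8433  1.2749  1.3092  0.0009  1.5736] [ 0.9692 -0.0992  0.4345] axis [ 0.6358 -0.0643 -0.7692] y [ 0.7649 -0.0813  0.639 ] [-0.5787  0.397   0.174 ] 0.0006095462514303383 0.0
```

Request:
arm_command --pt "0 -0.056 0.013 0 0" --pt "0 -0.056 0.013 0 0" --pt "0 -0.056 0.013 0 0" --pt "0 -0.056 0.014 0 0" --pt "0 -0.056 0.014 0 0" --pt "0 -0.056 0.014 0 0" --pt "0 -0.056 0.014 0 0" --pt "0 -0.056 0.014 0 0" --pt "0 -0.056 0.013 0 0" --pt "0 -0.056 0.013 0 0" --pt "0 0 0 -0.05 0" --pt "0 0 0 -0.05 0" --pt "0 0 0 -0.05 0" --pt "0 0 0 -0.05 0" --pt "0 0 0 0 0"

```text
time: 19.55
position: [0.4349, 0.0286, 0.2304]
tcp_rot: [0.7, 0.631, 0.223, 0.248]
wrist_force: [0.2, -0.4, -0.7]
finger_gap: -0.0003
gripper_force: 0.0
```

```bash
python3 st.py
```

```text
19.55 [ 0.1901 -0.3342 -0.7939  0.4522 -0.1842  1.801 ] [0.4349 0.0286 0.2304] axis [ 0.6256 -0.0662 -0.7773] y [ 0.7732 -0.0797  0.6291] [ 0.2044 -0.4026 -0.6822] -0.0002861479193630678 0.0
```

Request:
arm_command --pt "0 0 0.001 -0.045 0" --pt "0 0 0.001 -0.045 0" --pt "0 0 0.001 -0.03 0" --pt "0 0 0 0 0" --pt "0 0 0 0 0"

```text
time: 20.18
position: [0.4429, 0.033, 0.12]
tcp_rot: [0.699, 0.629, 0.23, 0.253]
wrist_force: [0.8, 0.2, 1.2]
finger_gap: -0.0002
gripper_force: 0.0
```

```bash
python3 st.py; python3 - <<'E'
from h import *
p=get_image("wrist"); save(p,"w3")
for q in ("catch","gap","notch_back","skirt"):
    for d in landmark_of(q,p)[:2]: print(q,round(d["conf"],2),world(d["position"],p))
    
E
```

```text
20.175 [ 0.2014 -0.098  -1.0165 -0.0233 -0.1916  1.8101] [0.4429 0.033  0.12  ] axis [ 0.6396 -0.0638 -0.766 ] y [ 0.7616 -0.082   0.6428] [0.8224 0.2367 1.1751] -0.0002187042290206763 0.0Traceback (most recent call last):
  File "<stdin>", line 4, in <module>
ValueError: it knows: bolt_knob, case, chalk_tin, gap, handle, notch_back, shears, skirt, thread_cone
```

View pics/w3.png

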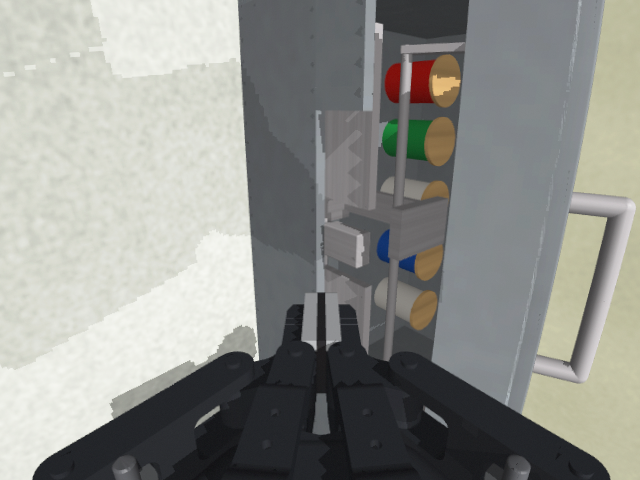

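The wrist view shows the push-pad clearly: a light block at about (342,244), standing proud in the cut-away of the plate, whose halves lie above and below it. I'll get its position from the depth image.

```bash
python3 - <<'E'
from h import *
np.set_printoptions(precision=1,suppress=True)
p=get_image("wrist"); K,D,z=p["K"],np.array(p["distortion"]),p["depth"]
Rc=Ro.from_euler("z",-.105).as_matrix(); O=np.array([.572,.018,0])
def pt(u,v):
    n=cv2.undistortPoints(np.array([[[u,v]]],float),K,D)[0,0]; d=z[v,u]
    return (Rc.T@(world([n[0]*d,n[1]*d,d],p)-O))*1000
for u,v in [(328,228),(340,235),(340,244),(340,255),(352,245),(362,250),(335,140),(335,180),(345,160),(340,285),(345,295),(320,140),(320,180),(250,180),(280,180)]: print(u,v,pt(u,v))
for v in range(200,290,4): print(v,pt(335,v),pt(348,v))
E
```

```text
328 228 [-91.3  24.9  79.6]
340 235 [-91.2  23.4  88.9]
340 244 [-91.4  18.7  89.2]
340 255 [-91.   12.4  89. ]
352 245 [-91.3  20.6  97.9]
362 250 [-87.1  17.7 100.9]
335 140 [-84.5  70.   76.9]
335 180 [-84.6  49.5  77.3]
345 160 [-85.5  60.9  85.6]
340 285 [-84.8  -9.4  82.8]
345 295 [-85.6 -13.4  87.9]
320 140 [-90.3  70.   71.8]
320 180 [-90.5  49.4  72.1]
250 180 [-94.3  40.3   4.8]
280 180 [-94.1  45.2  39.8]
200 [-85.2  38.9  78.1] [-84.7  40.6  87.5]
204 [-31.7  16.5  19.3] [-84.5  38.4  87.3]
208 [-31.9  13.5  19.6] [-15.2  10.1  16.4]
212 [-26.3   8.1  13.4] [-13.2   6.   14.4]
216 [-26.2   4.9  13.4] [-3.  -1.5  4.1]
220 [-18.5  -1.8   5.1] [-3.9 -4.6  5.2]
224 [-86.7  26.3  80. ] [-4.3 -7.9  5.7]
228 [-90.6  26.   84.4] [-85.7  26.1  89. ]
232 [-90.6  23.8  84.4] [-90.3  26.1  93.7]
236 [-91.8  22.2  85.8] [-91.1  24.4  94.7]
240 [-90.5  19.3  84.3] [-91.   22.2  94.6]
244 [-91.5  17.6  85.5] [-91.   20.1  94.7]
248 [-91.3  15.3  85.3] [-90.4  17.6  94.2]
252 [-91.5  13.1  85.6] [-90.8  15.7  94.7]
256 [-90.7  10.4  84.7] [-91.2  13.8  95.1]
260 [-18.9 -36.5   6.1] [-91.6  11.8  95.6]
264 [-18.4 -40.5   5.6] [-90.5   9.   94.6]
268 [-80.1  -3.5  73.3] [ -2.1 -49.1   4.9]
272 [-83.8  -3.6  77.4] [ -1.9 -53.    4.8]
276 [-85.2  -5.1  78.9] [-82.1  -3.4  86.3]
280 [-85.4  -7.5  79.2] [-84.7  -4.   89. ]
284 [-85.3 -10.   79.2] [-85.1  -6.1  89.5]
288 [-85.5 -12.4  79.4] [-85.4  -8.4  89.9]
```

Request:
arm_command --pt "0 0.002 0.008 0 0" --pt "0 0.002 0.008 -0.007 0" --pt "0 0.006 -0.001 -0.01 0" --pt "0 0.006 0 -0.01 0" --pt "0 0 0 0 0" --pt "0 0 0 0 0"

```text
time: 21.02
position: [0.456, 0.0478, 0.0897]
tcp_rot: [0.699, 0.63, 0.228, 0.251]
wrist_force: [-0.1, 0.3, 0.9]
finger_gap: -0.0001
gripper_force: 0.0
```

```bash
cat >> st.py <<'E'
Rc=Ro.from_euler("z",-.105).as_matrix(); print("case mm",(Rc.T@(s["position"]-[.572,.018,0]))*1000,"F case",Rc.T@s["wrist_force"])
E
python3 st.py
```

```text
21.025 [ 0.244   0.0292 -1.0273 -0.149  -0.2175  1.8438] [0.456  0.0478 0.0897] axis [ 0.6355 -0.0641 -0.7694] y [ 0.7652 -0.0809  0.6387] [-0.1014  0.328   0.8869] -0.00011622492140046401 0.0
case mm [-118.4689   17.4977   89.7159] F case [-0.1352  0.3155  0.8869]
```

Request:
arm_command --pt "0 0.003 0 0.001 0" --pt "0 0.003 -0.001 0.001 0" --pt "0 0.002 0 0 0" --pt "0 0.002 0 0 0" --pt "0 0 0 0 0"

```text
time: 21.65
position: [0.4664, 0.0465, 0.092]
tcp_rot: [0.699, 0.629, 0.228, 0.252]
wrist_force: [0.2, -1.1, -0.1]
finger_gap: -0.0001
gripper_force: 0.0
```

Request:
arm_command --pt "0 0.002 0 0 0" --pt "0 0 0 0 0"

```text
time: 21.9
position: [0.4684, 0.0465, 0.0919]
tcp_rot: [0.699, 0.629, 0.228, 0.252]
wrist_force: [-1.4, -0.1, -0.2]
finger_gap: 0.0001
gripper_force: 0.0
```

Request:
arm_command --pt "0 0.002 0 0 0" --pt "0 0 0 0 0"

```text
time: 22.15
position: [0.4705, 0.0465, 0.092]
tcp_rot: [0.699, 0.629, 0.228, 0.252]
wrist_force: [0.6, -0.8, 0.3]
finger_gap: -0.0001
gripper_force: 0.0
```

```bash
python3 st.py
```

```text
22.15 [ 0.228   0.0486 -0.9968 -0.1413 -0.208   1.8315] [0.4705 0.0465 0.092 ] axis [ 0.6362 -0.0643 -0.7689] y [ 0.7646 -0.0814  0.6394] [ 0.5618 -0.7645  0.2884] -5.852195572887545e-05 0.0
case mm [-103.9821   17.7488   91.9763] F case [ 0.6388 -0.7014  0.2884]
```

Request:
arm_command --pt "0 0.002 0 0 0" --pt "0 0.002 0 0 0" --pt "0 0 0 0 0"

```text
time: 22.52
position: [0.474, 0.0465, 0.0917]
tcp_rot: [0.699, 0.629, 0.228, 0.251]
wrist_force: [-2.0, 0.4, 1.6]
finger_gap: 0.0
gripper_force: 1.1
```

Request:
arm_command --pt "0 0.002 0 0 0" --pt "0 0.001 -0.001 0 0" --pt "0 0 0 0 0"

```text
time: 22.9
position: [0.4771, 0.0459, 0.0917]
tcp_rot: [0.699, 0.63, 0.229, 0.251]
wrist_force: [-3.0, 2.0, 2.0]
finger_gap: 0.0001
gripper_force: 1.7
```

Request:
arm_command --pt "0 0.002 0 0 0" --pt "0 0 0 0 0"

```text
time: 23.15
position: [0.4791, 0.0457, 0.0917]
tcp_rot: [0.699, 0.629, 0.228, 0.251]
wrist_force: [-3.7, 2.8, 0.3]
finger_gap: 0.0005
gripper_force: 1.5
```

Request:
arm_command --pt "0 0.002 0 0 0" --pt "0 0.002 0 0 0" --pt "0 0 0 0 0"

```text
time: 23.52
position: [0.4785, 0.0455, 0.0884]
tcp_rot: [0.699, 0.631, 0.225, 0.249]
wrist_force: [-16.5, 5.2, 3.9]
finger_gap: -0.0002
gripper_force: 0.0
```

Request:
arm_command --pt "0 0.002 -0.001 0 0" --pt "0 0.002 0 0 0" --pt "0 0 0 0 0"

```text
time: 23.9
position: [0.4772, 0.0455, 0.0846]
tcp_rot: [0.699, 0.634, 0.222, 0.244]
wrist_force: [-28.4, 11.9, 7.0]
finger_gap: -0.0001
gripper_force: 0.0
```

```bash
python3 st.py; python3 - <<'E'
from h import *
p=get_image("wrist"); save(p,"w4"); p=get_image("side"); cv2.imwrite("pics/s4.png",cv2.resize(p["pixels"][140:340,220:420,::-1],(600,600)))
E
```

```text
23.9 [ 0.2119  0.0781 -0.9754 -0.133  -0.1901  1.8156] [0.4772 0.0455 0.0846] axis [ 0.621  -0.0597 -0.7816] y [ 0.7778 -0.0762  0.6238] [-28.4296  11.9084   6.9914] -5.398953539696847e-05 0.0
case mm [-97.123   17.4603  84.6245] F case [-29.5211   8.8632   6.9914]
```

View pics/w4.png

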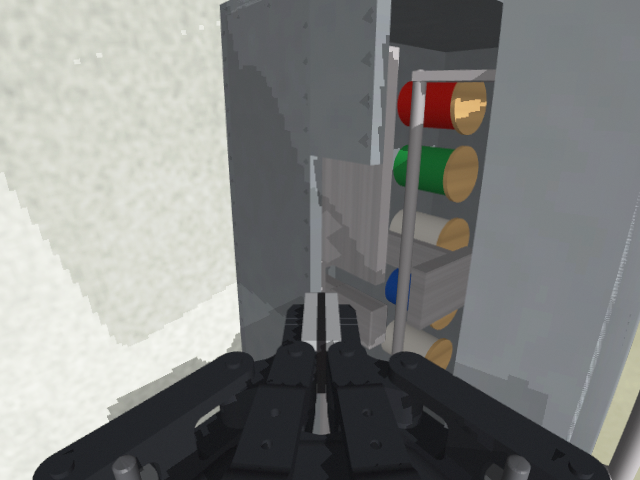

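View pics/s4.png

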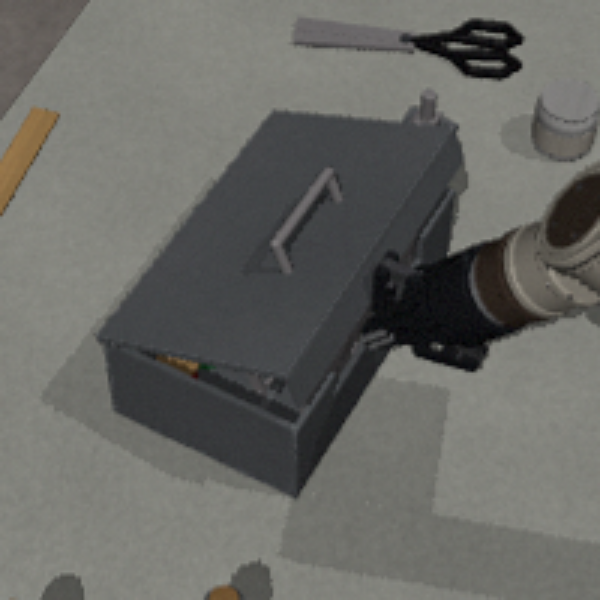

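The wrist force rose to 29 N after about 6 mm of travel, so something rigid is being touched. I'll back off and check what it is.

Request:
arm_command --pt "0 -0.004 0 0.002 0" --pt "0 -0.004 0.001 0 0" --pt "0 -0.004 0.001 0 0" --pt "0 0 0 0 0"

```text
time: 24.5
position: [0.4764, 0.0466, 0.0949]
tcp_rot: [0.699, 0.629, 0.229, 0.252]
wrist_force: [0.9, 0.9, 0.3]
finger_gap: 0.0
gripper_force: 0.0
```

```bash
python3 st.py; python3 - <<'E'
from h import *
np.set_printoptions(precision=1,suppress=True)
p=get_image("wrist"); save(p,"w5"); K,D,z=p["K"],np.array(p["distortion"]),p["depth"]
Rc=Ro.from_euler("z",-.105).as_matrix(); O=np.array([.572,.018,0])
m=z>0; v,u=np.nonzero(m)
n=cv2.undistortPoints(np.stack([u,v],1).astype(float)[:,None],K,D)[:,0]
X=(np.c_[n,np.ones(len(n))]*z[m][:,None]-p["t"])@p["R"]; s=state()
C=(X-O)@Rc*1000; I=np.full((480,640,3),np.nan); I[m]=C
T=np.full((480,640,3),np.nan); T[m]=(X-s["position"])@Ro.from_quat(s["tcp_rot"]).as_matrix()*1000
print("finger pts in TOOL frame")
for q in [(295,300),(310,295),(322,293),(340,295),(322,320),(310,340),(290,330),(355,330),(240,362),(230,370),(60,465),(590,465)]: print(q,T[q[1],q[0]],I[q[1],q[0]])
print("case col")
for r in range(200,360,6): print(r,I[r,345],I[r,362])
k=(abs(T[...,1])<90)&(T[...,2]>-90)&(T[...,2]<15)&(abs(T[...,0])<40)
for a in range(-80,12,8):
    j=k&(T[...,2]>a)&(T[...,2]<a+8)&(np.mgrid[0:480,0:640][0]>285); 
    if j.any(): print("toolz",a,"y range",np.nanmin(T[j][:,1]),np.nanmax(T[j][:,1]),"x",np.nanmin(T[j][:,0]),np.nanmax(T[j][:,0]))
E
```

```text
24.5 [ 0.2242  0.051  -0.9828 -0.1327 -0.2061  1.8284] [0.4764 0.0466 0.0949] axis [ 0.6379 -0.0644 -0.7674] y [ 0.763  -0.0817  0.6412] [0.8892 0.9284 0.3339] 2.5218032128804647e-05 0.0
case mm [-98.1099  18.4277  94.8956] F case [0.787  1.0165 0.3339]
finger pts in TOOL frame
(295, 300) [ -0.8 -12.4  21.6] [-93.7  17.7  70.4]
(310, 295) [12.4 -4.8  2. ] [-100.5   30.8   90.3]
(322, 293) [12.9  0.1  2.7] [-96.3  31.4  92.9]
(340, 295) [ 7.8  7.9 10.5] [-85.3  26.3  91.9]
(322, 320) [ 12.4   0.  -16.7] [-108.8   30.7  107.8]
(310, 340) [ 12.4  -4.  -29. ] [-119.7   30.7  114.7]
(290, 330) [  8.1 -11.6 -16.7] [-117.6   26.5  100.3]
(355, 330) [  8.2  12.  -16.8] [-99.6  26.6 115.5]
(240, 362) [ 14.  -24.2 -42.7] [-144.    32.4  112.2]
(230, 370) [ 13.7 -26.5 -46. ] [-147.8   32.1  113.2]
(60, 465) [ 14.6 -55.9 -79.7] [-192.    32.9  120.2]
(590, 465) [ 14.5  57.1 -79.7] [-105.3   32.7  192.7]
case col
200 [-85.1  68.5  93.5] [-84.1  69.8 101.6]
206 [-84.6  65.9  93.1] [-83.5  67.4 101.3]
212 [-84.9  63.6  93.5] [-83.   64.8 100.9]
218 [-85.   61.1  93.6] [-84.2  62.9 102.1]
224 [-85.5
[... 1458 characters left out ...]
-11.946115732631256 39.99496427353716
toolz -40 y range -31.810728834183447 37.95224237371763 x -10.313203931113287 37.67219253928873
toolz -32 y range -16.35697531807175 16.643162433223747 x -9.720306596989204 13.891828082005961
toolz -24 y range -13.895120259247966 13.164985822588582 x 7.326918428517926 13.303151407045947
toolz -16 y range -13.769778488615172 13.197448584501492 x 7.364936471691745 13.32340902486988
toolz -8 y range -14.095064439363812 13.196152087255408 x 7.14914702129756 13.31010530932895
toolz 0 y range -12.490190947924663 19.406466777049832 x -9.50178742405565 13.336752144511031
toolz 8 y range 4.961122787463538 20.758459814478236 x -10.024817303061303 8.861183776207763
```

View pics/w5.png

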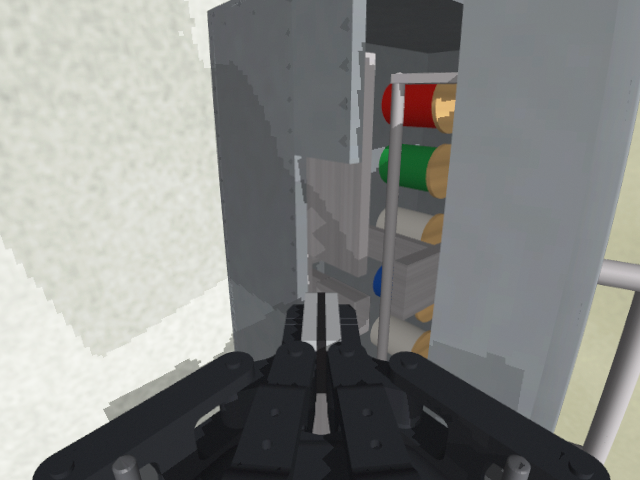

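Request:
arm_command --pt "0 0.003 0 -0.001 0" --pt "0 0.002 -0.001 -0.001 0" --pt "0 0.001 0 0 0" --pt "0 0 0 0 0"

```text
time: 25.05
position: [0.476, 0.0451, 0.0878]
tcp_rot: [0.7, 0.631, 0.224, 0.248]
wrist_force: [-14.4, 2.1, 1.7]
finger_gap: -0.0005
gripper_force: 0.0
```

```bash
echo 'f=Rc.T@s["wrist_force"]; t=Rc.T@s["torque"]; print("torque case",t,"eff",s["joint_efforts"])' >> st.py; python3 st.py
```

```text
25.05 [ 0.2171  0.0685 -0.9814 -0.1366 -0.1993  1.8222] [0.476  0.0451 0.0878] axis [ 0.6276 -0.0643 -0.7759] y [ 0.7718 -0.0794  0.6308] [-14.386    2.1141   1.664 ] -0.0005403704486895465 0.0
case mm [-98.3391  16.8549  87.7964] F case [-14.5283   0.5947   1.664 ]
torque case [ 0.0515  1.9384 -0.0069] eff [ -1.4959 -21.6619  24.9338  -7.5043  -1.0931  -0.0392]
```

```bash
python3 - <<'E'
import numpy as np
from scipy.optimize import least_squares
D=np.array([[-0.,.2414,.0037,1.3352,0,.4994,0,.2384],[-0,.8961,1.2752,1.8483,0,.7861,0,.3062],[0,.9789,1.2732,1.65,0,.8664,0,.2493],[0,.5305,.4468,1.2821,0,.7211,0,.2529],[0,-.22,-.1831,1.3821,0,.372,0,.3577],[.0653,.1659,-.2059,.9834,-.0377,.5335,.0237,.205],[-.097,.6204,1.0638,1.8034,-.0025,.7165,-.0705,.4291],[-.1023,.8433,1.2749,1.3092,0,.9692,-.0992,.4345],[-.1,.8425,1.2744,1.403,0,.9396,-.0944,.4126]])
r=np.hypot(D[:,5],D[:,6]); z=D[:,7]
def fk(a,q2,q3,q4):
    L1,L2,o2,L3,h,r0,off=a
    e=q2-q3  # forearm elevation relative
    # upper arm leans q2 from vertical; forearm horizontal-ish at q3=0
    rr=r0+L1*np.sin(q2)+L2*np.cos(e)+o2*np.sin(e); zz=h+L1*np.cos(q2)-L2*np.sin(e)+o2*np.cos(e)
    p=e+q4; return rr+L3*np.cos(p),zz-L3*np.sin(p)
f=lambda a:np.r_[fk(a,*D[:,1:4].T)[0]-r,fk(a,*D[:,1:4].T)[1]-z]
s=least_squares(f,[.4,.4,0,.3,.2,0,0]); print(s.x.round(4),abs(s.fun).max())
E
```

```text
[4.933e-01 3.912e-01 8.100e-03 3.971e-01 2.409e-01 1.000e-04 0.000e+00] 0.0001251746909050333
```

Request:
arm_command --pt "0 -0.003 0 0.002 0" --pt "0 -0.004 0.001 0.002 0" --pt "0 0 0 0 0" --pt "0 0 0 0 0"

```text
time: 25.55
position: [0.4751, 0.0467, 0.0967]
tcp_rot: [0.699, 0.629, 0.229, 0.252]
wrist_force: [-0.4, -0.3, -0.4]
finger_gap: -0.0001
gripper_force: 0.0
```

```bash
python3 st.py
```

```text
25.55 [ 0.2249  0.0433 -0.982  -0.1235 -0.2061  1.8289] [0.4751 0.0467 0.0967] axis [ 0.6374 -0.0641 -0.7679] y [ 0.7635 -0.0816  0.6406] [-0.398  -0.2597 -0.411 ] -0.00014853895752788072 0.0
case mm [-99.3335  18.3653  96.6662] F case [-0.3686 -0.3    -0.411 ]
torque case [ 0.0417  0.6197 -0.0034] eff [  0.0153 -20.7022  18.4412  -4.6099  -0.5193   0.0002]
```

Request:
arm_command --pt "0 -0.015 0.001 0.01 0" --pt "0 -0.02 0.001 0.02 0" --pt "0 -0.02 0 0.04 0" --pt "0 -0.01 -0.015 0.05 0.18" --pt "0 -0.01 -0.015 0.05 0.18" --pt "0 0 -0.01 0.05 0.18" --pt "0 0 -0.01 0.04 0.18" --pt "0 0 0 0 0.18" --pt "0 0 0 0 0.18" --pt "0 0 0 0 0.18" --pt "0 0 0 0 0.18" --pt "0 0 0 0 0.18" --pt "0 0 0 0 0.18" --pt "0 0 0 0 0.18" --pt "0 0 0 0 0.18" --pt "0 0 0 0 0.18" --pt "0 0 0 0 0.18" --pt "0 0 0 0 0.18" --pt "0 0 0 0 0.18"

```text
time: 27.92
position: [0.4028, 0.0028, 0.3338]
tcp_rot: [-0.51, 0.793, 0.28, -0.181]
wrist_force: [0.2, -0.6, -0.2]
finger_gap: 0.0003
gripper_force: 0.0
```

```bash
python3 st.py
```

```text
27.925 [-0.1279  0.5272  0.4474  2.1492  0.1843 -1.334 ] [0.4028 0.0028 0.3338] axis [-0.5731  0.2585 -0.7777] y [-0.7072  0.3235  0.6286] [ 0.1838 -0.5716 -0.2457] 0.0003385077314392099 0.0
case mm [-166.6444  -32.8751  333.788 ] F case [ 0.2427 -0.5492 -0.2457]
torque case [-0.1824 -0.6158 -0.018 ] eff [ -1.4862 -47.5059  20.5744   4.2552   0.9761   0.6646]
```

Request:
arm_command --pt "0 0 -0.01 0.02 0.18" --pt "0 0 -0.01 0.02 0.18" --pt "0 0.05 -0.003 0.02 0" --pt "0 0.05 -0.003 0.02 0" --pt "0 0.05 -0.003 0.02 0" --pt "0 0.05 -0.003 0.02 0" --pt "0 0.05 -0.003 0.02 0" --pt "0 0 0 0 0"

```text
time: 28.92
position: [0.5329, -0.0232, 0.2994]
tcp_rot: [-0.659, 0.712, 0.179, -0.163]
wrist_force: [-0.7, 0.0, 0.3]
finger_gap: -0.0004
gripper_force: 0.0
```

```bash
python3 st.py
```

```text
28.925 [-0.052   0.7337  0.823   2.1479  0.0153 -1.5502] [ 0.5329 -0.0232  0.2994] axis [-0.4673  0.0396 -0.8832] y [-0.8807  0.0664  0.4689] [-0.7328  0.0402  0.3482] -0.00044504374566344614 0.0
case mm [-34.5667 -45.066  299.3716] F case [-0.733  -0.0369  0.3482]
torque case [ 0.0451 -0.5005 -0.0007] eff [  0.0004 -55.6116  22.7634   3.2911   0.0435   0.0002]
```

Request:
arm_command --pt "0 0.04 -0.003 0.045 0" --pt "0 0.04 -0.003 0.045 0" --pt "0 0.04 -0.003 0.045 0" --pt "0 0.04 -0.003 0.045 0" --pt "0 0.04 -0.003 0.045 0" --pt "0 0.04 -0.003 0.04 0" --pt "0 0 0 0 0"

```text
time: 29.8
position: [0.6014, -0.0302, 0.3683]
tcp_rot: [-0.675, 0.73, 0.085, -0.071]
wrist_force: [-1.0, -0.1, -0.6]
finger_gap: -0.0002
gripper_force: 0.0
```

```bash
python3 st.py
```

```text
29.8 [-0.0576  0.7207  1.0773  2.1493  0.0151 -1.5516] [ 0.6014 -0.0302  0.3683] axis [-0.2188  0.0277 -0.9754] y [-0.9725  0.0753  0.2203] [-1.0328 -0.0819 -0.6037] -0.00015194905057754833 0.0
case mm [ 34.306  -44.858  368.3433] F case [-1.0185 -0.1897 -0.6037]
torque case [-0.0157 -0.2217  0.0216] eff [ -0.0234 -55.5649  22.7568   1.5748   0.045   -0.0005]
```

Request:
arm_command --pt "0 0.04 -0.003 0.045 0" --pt "0 0.04 -0.003 0.045 0" --pt "0 0.04 -0.003 0.045 0" --pt "0 0.04 -0.003 0.045 0" --pt "0 0.04 -0.003 0.045 0" --pt "0 0 0 0 0"

```text
time: 30.55
position: [0.6416, -0.0348, 0.4329]
tcp_rot: [-0.678, 0.735, 0.012, 0.0]
wrist_force: [0.2, -0.1, -0.4]
finger_gap: -0.0002
gripper_force: 0.0
```

```bash
python3 st.py
```

```text
30.55 [-0.0617  0.7118  1.2744  2.1497  0.0163 -1.5524] [ 0.6416 -0.0348  0.4329] axis [-0.0152  0.0172 -0.9997] y [-0.9967  0.0799  0.0166] [ 0.1516 -0.1476 -0.3583] -0.00015325515364487293 0.0
case mm [ 74.7961 -45.2311 432.9426] F case [ 0.1663 -0.1309 -0.3583]
torque case [-0.0339  0.0162  0.0068] eff [ -0.0223 -53.2032  21.1872   0.0676   0.0494  -0.0013]
```

Request:
arm_command --pt "0 0.006 -0.004 0 -0.1773" --pt "0 0.006 -0.004 0 -0.1773" --pt "0 0.006 -0.004 0 -0.1773" --pt "0 0.006 -0.004 0 -0.1773" --pt "0 0.006 -0.004 0 -0.1773" --pt "0 0.006 -0.004 0 -0.1773" --pt "0 0.006 -0.004 0 -0.1773" --pt "0 0.006 -0.004 0 -0.1773" --pt "0 0.006 -0.004 0 -0.1773" --pt "0 0.055 -0.006 0.025 0" --pt "0 0.055 -0.006 0.025 0" --pt "0 0.055 -0.006 0.025 0" --pt "0 0.055 -0.006 0.025 0" --pt "0 0.055 -0.006 0.025 0" --pt "0 0.055 -0.006 0.025 0" --pt "0 0.055 -0.006 0.03 0" --pt "0 0.055 -0.006 0.03 0" --pt "0 0 0 0 0"

```text
time: 32.8
position: [0.6296, -0.066, 0.4643]
tcp_rot: [0.053, 0.998, 0.026, 0.019]
wrist_force: [-0.5, -0.6, 0.1]
finger_gap: -0.0002
gripper_force: 0.0
```

```bash
python3 st.py
```

```text
32.8 [-0.1299  0.6636  1.275   2.1491  0.0545 -0.0236] [ 0.6296 -0.066   0.4643] axis [ 0.0398  0.0498 -0.998 ] y [0.1041 0.9931 0.0537] [-0.4988 -0.6106  0.0957] -0.00021595896542644596 0.0
case mm [ 66.1158 -77.5335 464.2836] F case [-0.4321 -0.6595  0.0957]
torque case [-0.0365  0.0335  0.0368] eff [ -0.0137 -51.8108  21.0482  -0.2411   0.1787  -0.0014]
```

Request:
arm_command --pt "0 0.04 -0.005 -0.04 0" --pt "0 0.04 -0.005 -0.04 0" --pt "0 0.06 -0.006 0.005 0" --pt "0 0.06 -0.006 0.015 0" --pt "0 0.06 -0.006 0.015 0" --pt "0 0.06 -0.006 0.015 0" --pt "0 0.06 -0.006 0.015 0" --pt "0 0.06 -0.006 0.02 0" --pt "0 0.055 -0.006 0.03 0" --pt "0 0.055 -0.006 0.03 0" --pt "0 0.055 -0.006 0.03 0" --pt "0 0.055 -0.006 0.03 0" --pt "0 0 0 0 0"

```text
time: 34.42
position: [0.925, -0.0893, 0.3474]
tcp_rot: [0.057, 0.97, 0.016, 0.238]
wrist_force: [-0.3, -0.4, -0.5]
finger_gap: -0.0
gripper_force: 0.0
```

```bash
python3 st.py
```

```text
34.425 [-0.1139  0.8978  1.274   1.4693  0.0558  0.0169] [ 0.925  -0.0893  0.3474] axis [ 0.4625  0.0033 -0.8866] y [0.1029 0.993  0.0573] [-0.3371 -0.3719 -0.5369] -4.029759994888473e-05 0.0
case mm [362.2886 -69.6663 347.42  ] F case [-0.2962 -0.4052 -0.5369]
torque case [-0.0562  0.4779  0.0348] eff [  0.0171 -66.5866  27.493   -3.89     0.162    0.0065]
```

Request:
arm_command --pt "0 0.05 -0.005 0.035 0" --pt "0 0.05 -0.005 0.035 0" --pt "0 0.05 -0.005 0.035 0" --pt "0 0.05 -0.005 0.035 0" --pt "0 0 0 0 0"

```text
time: 35.05
position: [0.9808, -0.0922, 0.3973]
tcp_rot: [0.058, 0.943, 0.012, 0.327]
wrist_force: [-0.2, 0.0, 0.4]
finger_gap: 0.0002
gripper_force: 0.0
```

```bash
python3 st.py
```

```text
35.05 [-0.1096  0.8844  1.2745  1.2969  0.0528  0.0307] [ 0.9808 -0.0922  0.3973] axis [ 0.6175 -0.0148 -0.7864] y [0.1008 0.9931 0.0605] [-0.2227  0.0234  0.4451] 0.00021555870607639453 0.0
case mm [418.0525 -66.763  397.3242] F case [-0.2239 -0.0001  0.4451]
torque case [-0.0537  0.623   0.0447] eff [  0.0256 -66.8384  28.338   -4.9812   0.1349   0.0062]
```

Request:
arm_command --pt "0 -0.054 0.014 0.003 0" --pt "0 -0.054 0.014 0.003 0" --pt "0 -0.054 0.014 0 0" --pt "0 -0.054 0.014 0 0" --pt "0 -0.054 0.014 0 0" --pt "0 -0.054 0.014 0 0" --pt "0 -0.054 0.014 0 0" --pt "0 -0.054 0.014 0 0" --pt "0 -0.054 0.014 0 0" --pt "0 -0.06 0.015 0 0" --pt "0 0 0 -0.05 0" --pt "0 0 0 -0.05 0" --pt "0 0 0 -0.05 0" --pt "0 0 0 0 0"

```text
time: 36.8
position: [0.4559, 0.0418, 0.2477]
tcp_rot: [0.057, 0.946, 0.011, 0.32]
wrist_force: [-0.3, -0.1, 0.1]
finger_gap: 0.0003
gripper_force: 0.0
```

```bash
python3 st.py
```

```text
36.8 [ 0.1675 -0.2923 -0.7044  0.5157 -0.118   0.2492] [0.4559 0.0418 0.2477] axis [ 0.6067 -0.0168 -0.7947] y [0.1016 0.9932 0.0566] [-0.2549 -0.0628  0.1399] 0.0003039398630612483 0.0
case mm [-117.9472   11.5224  247.672 ] F case [-0.2469 -0.0891  0.1399]
torque case [-0.0204  0.5684 -0.0443] eff [  0.0443 -13.5343  27.4473  -5.0966  -0.2805  -0.0004]
```

Request:
arm_command --pt "0 -0.005 0.004 -0.04 0" --pt "0 -0.005 0.004 -0.04 0" --pt "0 0 0 -0.04 0" --pt "0 0 0 -0.012 0" --pt "0 0 0 0 0" --pt "0 0 0 0 0"

```text
time: 37.55
position: [0.4538, 0.0512, 0.1256]
tcp_rot: [0.058, 0.942, 0.013, 0.329]
wrist_force: [0.3, -0.1, 0.3]
finger_gap: -0.0001
gripper_force: 0.0
```

```bash
python3 st.py; python3 - <<'E'
from h import *
p=get_image("wrist"); save(p,"w6")
E
```

```text
37.55 [ 0.2022 -0.0892 -0.9623  0.0391 -0.1394  0.2771] [0.4538 0.0512 0.1256] axis [ 0.6216 -0.0143 -0.7832] y [0.1008 0.993  0.0618] [ 0.2754 -0.1308  0.3038] -6.859437514450715e-05 0.0
case mm [-120.985    20.5848  125.6406] F case [ 0.2876 -0.1012  0.3038]
torque case [-0.0056  0.6793 -0.054 ] eff [  0.0035 -16.7233  21.2396  -4.4838  -0.3533  -0.0004]
```

View pics/w6.png

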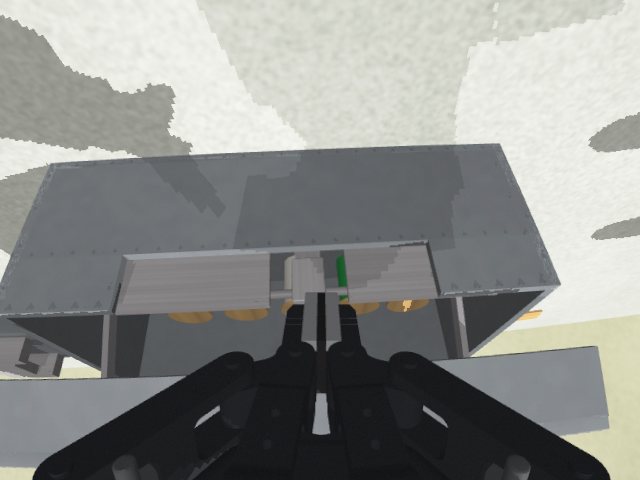

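Request:
arm_command --pt "0 0.003 -0.002 -0.012 0" --pt "0 0.003 -0.002 -0.012 0" --pt "0 0.002 0 -0.01 0" --pt "0 0.003 0 0 0" --pt "0 0 0 0 0" --pt "0 0 0 0 0"

```text
time: 38.35
position: [0.463, 0.0468, 0.0899]
tcp_rot: [0.058, 0.943, 0.012, 0.328]
wrist_force: [-0.3, 0.6, -0.5]
finger_gap: 0.0002
gripper_force: 0.0
```

```bash
python3 st.py
```

```text
38.35 [ 0.1808  0.0298 -1.0018 -0.1189 -0.1262  0.2599] [0.463  0.0468 0.0899] axis [ 0.6195 -0.0147 -0.7849] y [0.1008 0.993  0.0609] [-0.2806  0.6109 -0.4975] 0.00017027475631371038 0.0
case mm [-111.3946   17.2618   89.884 ] F case [-0.343   0.5782 -0.4975]
torque case [-0.0513  0.5877  0.0133] eff [ -0.0124 -19.7376  18.3993  -4.5878  -0.3224  -0.0002]
```

Aligned with the pad (y 17.3, z 90). Now advancing.

Request:
arm_command --pt "0 0.003 0 0.001 0" --pt "0 0.003 -0.001 0.001 0" --pt "0 0.003 0 0 0" --pt "0 0 0 0 0"

```text
time: 38.85
position: [0.4717, 0.0457, 0.091]
tcp_rot: [0.058, 0.943, 0.012, 0.327]
wrist_force: [0.1, 1.2, -0.3]
finger_gap: 0.0
gripper_force: 0.0
```

Request:
arm_command --pt "0 0.002 0 0 0" --pt "0 0.002 -0.001 0 0" --pt "0 0 0 0 0"

```text
time: 39.22
position: [0.4755, 0.0446, 0.0909]
tcp_rot: [0.058, 0.943, 0.012, 0.327]
wrist_force: [0.2, 0.3, -0.3]
finger_gap: 0.0002
gripper_force: 0.0
```

Request:
arm_command --pt "0 0.002 0 0 0" --pt "0 0.002 0 0 0" --pt "0 0 0 0 0"

```text
time: 39.6
position: [0.4789, 0.0446, 0.0906]
tcp_rot: [0.058, 0.943, 0.012, 0.327]
wrist_force: [-3.8, -0.8, 0.9]
finger_gap: 0.0003
gripper_force: 1.2
```

```bash
python3 st.py
```

```text
39.6 [ 0.164   0.0565 -0.9665 -0.1092 -0.1161  0.2467] [0.4789 0.0446 0.0906] axis [ 0.6174 -0.0153 -0.7865] y [0.1012 0.9931 0.0601] [-3.838  -0.7542  0.9283] 0.00025635346548506143 1.204025479964912
case mm [-95.3301  16.6652  90.5726] F case [-3.7378 -1.1523  0.9283]
torque case [-0.1787  0.8797 -0.1198] eff [  0.1051 -21.181   19.6511  -5.0883  -0.1991  -0.0095]
```

Request:
arm_command --pt "0 0.002 0 0 0" --pt "0 0.002 0 0 0" --pt "0 0 0 0 0"

```text
time: 39.98
position: [0.4831, 0.0444, 0.0906]
tcp_rot: [0.058, 0.943, 0.012, 0.327]
wrist_force: [-2.1, -0.8, -0.4]
finger_gap: -0.0001
gripper_force: 1.2
```

Request:
arm_command --pt "0 0.002 -0.001 0 0" --pt "0 0 0 0 0"

```text
time: 40.22
position: [0.4852, 0.044, 0.0906]
tcp_rot: [0.057, 0.943, 0.012, 0.327]
wrist_force: [-2.2, 0.7, -0.5]
finger_gap: 0.0004
gripper_force: 1.3
```

Request:
arm_command --pt "0 0.002 0 0 0" --pt "0 0 0 0 0"

```text
time: 40.48
position: [0.4872, 0.0438, 0.0907]
tcp_rot: [0.058, 0.943, 0.012, 0.327]
wrist_force: [-2.0, -1.1, -1.8]
finger_gap: 0.0
gripper_force: 1.3
```

Request:
arm_command --pt "0 0.002 0 0 0" --pt "0 0 0 0 0"

```text
time: 40.72
position: [0.4893, 0.0437, 0.0907]
tcp_rot: [0.058, 0.943, 0.012, 0.327]
wrist_force: [-2.1, 0.1, -2.1]
finger_gap: -0.0001
gripper_force: 1.4
```

Request:
arm_command --pt "0 0.002 0 0 0" --pt "0 0 0 0 0"

```text
time: 40.98
position: [0.4913, 0.0435, 0.0907]
tcp_rot: [0.058, 0.943, 0.012, 0.327]
wrist_force: [-2.8, -1.7, -1.1]
finger_gap: -0.0001
gripper_force: 1.5
```

```bash
python3 st.py
```

```text
40.975 [ 0.1545  0.0783 -0.9414 -0.1072 -0.1106  0.2391] [0.4913 0.0435 0.0907] axis [ 0.6177 -0.0155 -0.7862] y [0.1014 0.993  0.0601] [-2.7655 -1.7481 -1.1051] -0.00013918684668423096 1.4706669305451214
case mm [-82.9604  16.8889  90.6993] F case [-2.5671 -2.0283 -1.1051]
torque case [-0.2577  1.3804 -0.1575] eff [  0.2461 -23.9688  21.5236  -6.0559  -0.1908  -0.0168]
```

Request:
arm_command --pt "0 -0.009 0.001 0 0" --pt "0 -0.01 0.001 0.005 0" --pt "0 -0.01 0.001 0.012 0" --pt "0 0 0 0.016 0" --pt "0 0 0 0.014 0" --pt "0 0 0 0 0" --pt "0 0 0 0 0"

```text
time: 41.85
position: [0.4622, 0.0468, 0.138]
tcp_rot: [0.058, 0.943, 0.012, 0.327]
wrist_force: [0.7, -0.3, 0.8]
finger_gap: 0.0003
gripper_force: 0.0
```

```bash
python3 st.py
```

```text
41.85 [ 0.1811 -0.1028 -0.9238  0.0927 -0.1262  0.26  ] [0.4622 0.0468 0.138 ] axis [ 0.6187 -0.0147 -0.7855] y [0.1007 0.9931 0.0607] [ 0.726  -0.3278  0.8232] 0.0002765750392278098 0.0
case mm [-112.2473   17.1188  138.0347] F case [ 0.7564 -0.2499  0.8232]
torque case [-0.0721  0.6134 -0.0041] eff [  0.0171 -17.8743  22.9914  -4.6549  -0.324    0.0007]
```

Request:
arm_command --pt "0 0.007 -0.001 0 0" --pt "0 0.007 -0.001 0 0" --pt "0 0.001 0 0.006 0" --pt "0 0.002 0 0.007 0" --pt "0 0 0 0 0"

```text
time: 42.48
position: [0.4723, 0.0445, 0.1438]
tcp_rot: [0.057, 0.946, 0.011, 0.319]
wrist_force: [-14.7, 2.2, -0.6]
finger_gap: 0.0001
gripper_force: 5.7
```

Request:
arm_command --pt "0 0.002 0 0.007 0" --pt "0 0.002 0 0.007 0" --pt "0 0 0 0 0"

```text
time: 42.85
position: [0.4767, 0.0441, 0.158]
tcp_rot: [0.057, 0.946, 0.011, 0.319]
wrist_force: [-13.8, 0.2, -0.0]
finger_gap: -0.0001
gripper_force: 5.5
```

```bash
python3 st.py;python3 - <<'E'
from h import *
for c in ("scene","side"):
    p=get_image(c)
    for q in ("handle","skirt"):
        for d in landmark_of(q,p)[:1]: print(c,q,round(d["conf"],2),world(d["position"],p))
E
```

```text
42.85 [ 0.1621 -0.1109 -0.8458  0.1944 -0.1133  0.2448] [0.4767 0.0441 0.158 ] axis [ 0.605  -0.0156 -0.7961] y [0.1008 0.9933 0.0571] [-13.8386   0.2383  -0.0013] -0.00011087910163096683 5.479247615894565
case mm [-97.5125  15.964  157.9931] F case [-13.7874  -1.2134  -0.0013]
torque case [-0.1663  2.7756  0.0701] eff [ -0.8561 -19.3827  31.7372  -8.531   -0.7976   0.0025]
scene handle 0.64 [0.5615927  0.02009432 0.20330504]
scene skirt 0.67 [0.4842672  0.02717899 0.16707309]
side handle 0.71 [0.56524471 0.01646275 0.19908831]
side skirt 0.75 [0.4864252  0.02621071 0.16799069]
```

Request:
arm_command --pt "0 0.003 0 0.006 0" --pt "0 0.003 0 0.006 0" --pt "0 0.003 -0.001 0.006 0" --pt "0 0.0035 0 0.006 0" --pt "0 0.004 -0.001 0.006 0" --pt "0 0.004 0 0.006 0" --pt "0 0 0 0 0"

```text
time: 44.02
position: [0.4998, 0.0424, 0.196]
tcp_rot: [0.057, 0.945, 0.011, 0.322]
wrist_force: [-9.8, 0.6, 0.0]
finger_gap: 0.0004
gripper_force: 3.6
```

```bash
cat > ls.py <<'E'
import runpy; runpy.run_path("st.py")
from h import *
Rc=Ro.from_euler("z",-.105).as_matrix()
for c in ("scene","side"):
    p=get_image(c)
    for q in ("handle","skirt"):
        for d in landmark_of(q,p)[:1]:
            C=(Rc.T@(world(d["position"],p)-[.572,.018,0]))*1000; x,z=93-C[0],C[2]-105
            a0=np.arctan2(38,130) if q=="handle" else np.arctan2(-30,192)
            print(c,q,round(d["conf"],2),C,"theta",np.arctan2(z,x)-a0)
E
python3 ls.py
```

```text
44.025 [ 0.1457 -0.1273 -0.7412  0.3087 -0.1037  0.2318] [0.4998 0.0424 0.196 ] axis [ 0.6092 -0.0152 -0.7929] y [0.1008 0.9932 0.0584] [-9.7715  0.6181  0.0326] 0.000404806030603236 3.6362928587757892
case mm [-74.3823  16.7146 195.9854] F case [-9.7825 -0.4094  0.0326]
torque case [-0.0648  2.0166  0.0593] eff [ -0.6692 -20.1021  30.8512  -7.1738  -0.6367   0.0085]
scene handle 0.62 [ 13.9332   3.1991 220.4808] theta 0.6860452026487223
scene skirt 0.83 [-69.0029  -1.9692 215.0194] theta 0.7515711444691124
side handle 0.93 [ 21.1857  -0.9691 221.0363] theta 0.732214585058175
side skirt 0.85 [-72.7575   0.7451 210.8019] theta 0.723098202172174
```

Request:
arm_command --pt "0 0.004 0 0.0055 0" --pt "0 0.004 -0.001 0.0055 0" --pt "0 0.004 0 0.0055 0" --pt "0 0.004 -0.001 0.0055 0" --pt "0 0.0045 0 0.005 0" --pt "0 0.005 -0.001 0.005 0" --pt "0 0.005 0 0.005 0" --pt "0 0.0055 -0.001 0.0045 0" --pt "0 0.0055 0 0.0045 0" --pt "0 0.0055 -0.001 0.004 0" --pt "0 0.0055 0 0.004 0" --pt "0 0.0055 0 0.004 0" --pt "0 0 0 0 0"

```text
time: 45.95
position: [0.5602, 0.0367, 0.2553]
tcp_rot: [0.058, 0.944, 0.011, 0.324]
wrist_force: [-3.0, -1.6, -3.3]
finger_gap: -0.0001
gripper_force: 2.1
```

```bash
python3 ls.py
```

```text
45.95 [ 0.1098 -0.0733 -0.5245  0.4645 -0.0844  0.2041] [0.5602 0.0367 0.2553] axis [ 0.6126 -0.0172 -0.7902] y [0.1028 0.993  0.058 ] [-3.0055 -1.5874 -3.2645] -6.550804205185647e-05 2.066535229969304
case mm [-13.7314  17.3576 255.3334] F case [-2.8225 -1.8936 -3.2645]
torque case [-0.5084  1.4984 -0.363 ] eff [  1.3335 -26.4458  31.7185  -6.249    0.3757  -0.0243]
scene handle 0.81 [ 72.0453   1.3216 241.3894] theta 1.1339649097712567
scene skirt 0.81 [ -9.2581  -1.2992 267.805 ] theta 1.1649662519095365
side handle 0.92 [ 77.4505  -3.69   239.4112] theta 1.171237832015437
side skirt 0.63 [ -8.1057  -0.4833 273.7311] theta 1.1859532151327894
```

Request:
arm_command --pt "0 -0.006 0.001 -0.005 0" --pt "0 -0.015 0.001 -0.01 0" --pt "0 -0.03 0.003 0 0" --pt "0 -0.05 0.004 0 0" --pt "0 -0.05 0 0.01 0" --pt "0 0 0 0 0" --pt "0 0 0 0 0"

```text
time: 47.12
position: [0.4128, 0.0476, 0.2571]
tcp_rot: [0.057, 0.942, 0.013, 0.33]
wrist_force: [0.0, 0.6, 0.2]
finger_gap: 0.0001
gripper_force: 0.0
```

```bash
python3 ls.py; python3 - <<'E'
from h import *
p=get_image("side"); save(p,"end")
for q in ("bolt_knob","thread_cone_a","chalk_tin","shears"):
    for d in landmark_of(q,p)[:2]: print(q,round(d["conf"],2),world(d["position"],p))
E
```

```text
47.125 [ 0.221  -0.4162 -0.7585  0.5688 -0.1498  0.2916] [0.4128 0.0476 0.2571] axis [ 0.624  -0.0127 -0.7814] y [0.0994 0.993  0.0632] [0.0305 0.6285 0.1891] 0.00011476462531075648 0.0
case mm [-161.3816   12.7309  257.0505] F case [-0.0355  0.6283  0.1891]
torque case [-0.0409  0.5781  0.0691] eff [ 0.1187 -9.6865 28.653  -4.4281 -0.375   0.001 ]
scene handle 0.83 [ 72.0313  -2.7826 240.0871] theta 1.1324166177990298
scene skirt 0.68 [ -8.6236  -3.3019 272.2667] theta 1.1798372988709938
side handle 0.64 [ 75.221   -2.6408 241.438 ] theta 1.1568331274882344
side skirt 0.58 [ -8.2537  -0.6989 271.6571] theta 1.1798354033911544
bolt_knob 0.6 [ 0.51312755 -0.18559914  0.13591429]
thread_cone_a 0.7 [ 0.62251855  0.40632526 -0.00545124]
thread_cone_a 0.58 [ 4.86498571e-01  3.37247905e-01 -2.34591612e-04]
chalk_tin 0.52 [ 0.41097597 -0.32452874 -0.0021851 ]
shears 0.78 [ 0.5888624  -0.39806589 -0.00231045]
```

View pics/end.png

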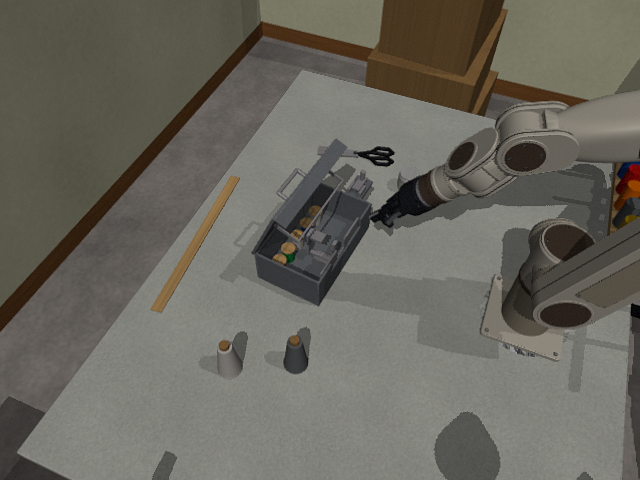

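The picture shows the lid standing wide open (around 310,190), the gripper clear at about (385,215), and the cones and shears where they were. The networks report a lid angle of about 1.16 rad, the bolt still drawn and the tin in place. Handing in.

```bash
python3 -c "
from bench import *
print(sign_off())"
```

```text
the job is handed in; nothing more can be done
None
```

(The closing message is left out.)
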